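# Shut and latch the chip guard gate of an insole mill

### The arm

A 7-joint arm with a two-finger parallel gripper is mounted at the origin on the work surface. World frame = base frame: x ahead of the robot, y to its left, z up, the work surface at z = 0. Lengths are in m, angles in rad, forces in N, time in s.
With the tool pointing down it reaches from about 0.4 to 0.85 m from the base axis. Payload 10.4 kg.
Tool frame: the origin (TCP) lies on the centre line of the jaws, within the pads' length; the fingertips stand 17 mm ahead of it and the grasp point (between the pads) lies 2 mm behind it (manip.tcp_to_tips is the distance from the TCP to the fingertips, in m); z points along the fingers, x is the direction in which the jaws open and shut, and the axes are right-handed (so a half turn about z gives the same grasp; the last joint's range is limited). The gripper opens to 85 mm and grips with 20 to 120 N. Pads are 22 mm wide; open, the fingers measure 114 mm over their backs; the gripper's body (76 mm by 85 mm) begins 54 mm behind the grasp point. The pads swing forward as they close: fully open they stand 13 mm farther back than shut.
Start: joints at [1.3, 0.332, -0.065, 1.46, 0.022, 1.35, -0.088], TCP at [0.153, -0.606, 0.248] pointing down, gripper open.
Joint ranges: [-2.6, 2.6], [-0.5, 2.12], [-1.47, 1.34], [0.16, 2.42], [-1.27, 4.41], [0.06, 2.06], [-2.6, 2.6]. Speed limits (rad/s): [2.22, 2.22, 2.79, 2.79, 3.14, 3.14, 3.14].

### API

Orientations are given as a unit quaternion [x, y, z, w].
In Python, from workcell import manip gives the robot as it stands.
- The arm moves only by the shell command python3 -m pendant 'ROWS' [FORCE]. ROWS is JSON, a list of rows, each a list of 3 entries, a list of its own where there are three numbers: the shift along the world's x, y, z in cm, then the turn, a rotation vector about the world's x, y, z in degrees, then the closure in counts, from 0 (fully open) to 255 (shut). A call has 1 to 12 rows; each row shifts and turns the pose as measured when the row begins; what a row does not reach is not made up. A row lasts 1/8 s, in which the tool goes at most 62.5 mm and 10.7 degrees, less where a joint would pass 70% of its speed; a pose out of reach is approached as far as the arm can. A call is refused whole if a number of a shift passes 6.25 or a number of a turn 10.7, either way. A call with a gripper value outside its range is refused whole. The fingers move at their own pace and stop on an object; FORCE is the grip in N (left out, the last holds). Time passes only in rows, so rows that do not move let the fingers close. It gives the time, the measured TCP pose, the force and the opening at its end, in the units of the state.
- manip.get_obs(): the state, without advancing time (a new reading comes with each control period).
- manip.camera(name): name is "scene" or "top" or "wrist"; returns a dict with "pixels" (420x560x3 uint8, red, green, blue), "range_z" (420x560 float32, m along the optical axis (not along the pixel's ray), 0 where there is no reading), "K" (3x3 intrinsics, pixels), "origin" and "rotation" of the camera in the world; the wrist camera has in their place "hand_eye" (4x4, takes a point from camera to tool coordinates, whose origin is the TCP and whose axes are the tool frame's). Camera axes: x right, y down, z forward; pixel columns grow to the right and rows downward; lengths in m; the calibration is good to about 2 mm. A picture is of the moment at which its call begins: read the wrist's pose just before it.
- manip.hand_in(): hands the job in, once; it reports no verdict.
The state is a dict: "clock": time; "joint_pos": joint angles; "joint_velocities": joint speeds; "tau": joint torques, N m; "position": TCP position; "ee_rot": TCP orientation; "ft_force": force on the tool from outside, world axes, zero at the start; "torque": the same for the moment, N m; "grip_width": opening from 0.0 (shut) to 1.0 (fully open).
Only numpy, scipy, OpenCV 4.12 (cv2) and the standard library are available. Lean on these libraries where they do the work, as an engineer would, in place of code of your own. Each camera call takes 0.05 s, during which the arm holds its last target.

### The job

The blank is clamped, so the insole mill is ready to run: swing the chip guard's gate shut against its rubber seal, lifting the thumb-latch bar over the striker of the catch, and let the bar drop fully home in the catch so that the gate stays shut by itself. Work gently by feel, never ramming or wedging the bar against the catch, and leave the things lying about where they are.

Things in the scene. Friction and masses are not known exactly. Their poses are not given: they have to be found in the camera images.
- machine: Insole mill, fixed: dark blue plinth 440 x 420 x 55 mm, open-topped clear chip guard 240 mm high, clamped red and white foam blank, low gantry. Origin at table height below the middle of its front opening; x points into the machine, y to the left (hinge side), z up. The shut gate's middle plane is x = 0.
- gate_hinge (a point): Point on the gate's vertical hinge axis (150 mm to +y of the machine's origin) at the latch bar's height, 218 mm above the table. Its axes turn with the gate: -y runs along the gate to its free end, -x points out of its outer face.
- gate (a joint): Gate: clear panel in an aluminium frame 16 mm thick, 300 mm wide, 60 to 240 mm above the table, 0.9 kg. Angle, rad: 0 = nominally shut, positive = opened outwards (clockwise from above); starts at 0.35 to 0.8, stays where left (friction 0.06 N m). From 20 mm before shut its free end squeezes a soft slow-returning rubber seal (0.13 N/mm) that pushes it open.
- latch_knob (a point): Middle of the latch knob: round black peg 18 mm across, 40 mm long with a 23 mm end bead, straight out of the bar's outer face, 235 mm along the gate from the hinge axis, 75 mm from the bar's pivot. Point 20 mm out from the bar's face, 42 mm from the gate's middle plane, 218 mm high with the bar down (22 mm below the gate's top). -x points out along the peg, -y to the bar's tip.
- latch_bar (a joint): Thumb-latch bar on the gate's top rail: steel, 8 mm thick, 18 mm high, 0.24 kg, middle plane 18 mm out from the gate's; pivot bolt 160 mm along the gate from the hinge axis, tip 185 mm beyond the pivot, 45 mm past the gate's edge. Falls by its own weight. Angle, rad: 0 = down and level on its rest pin, positive = tip lifted, stop at 0.26.
- catch: Steel catch on the right post, a U open above and at both sides: in front a square striker lip 6 mm thick, 16 mm high, then a slot 11 mm wide for the bar, then a back plate 55 mm high that stops the lifted bar. 24 mm wide along the bar. Origin: nominal slot middle, on its floor, 2 mm below the lowered bar's underside, 325 mm from the hinge axis; x points into the machine.
- chip_brush: Chip brush 200 mm long lying on the table under the gate's swing; to be left alone. Origin: middle of its underside.
- sanding_block: Cork sanding block 100 x 55 x 30 mm on the table before the machine; to be left alone. Origin: middle of its underside.
- glue_jar: Jar with black lid, 68 mm across, 85 mm high, to the right of the machine; to be left alone. Origin: middle of its underside.
- screwdriver: Screwdriver 200 mm long, lying on the right; to be left alone. Origin: middle of its underside.
- foam_blank: Spare red and white foam blank 250 x 130 x 36 mm, lying on the left; to be left alone. Origin: middle of its underside.
- hex_key: Hex key 120 mm long, lying on the table before the hinge post; to be left alone. Origin: middle of its underside.
- mug: White mug 90 mm high, on the right before the machine; to be left alone. Origin: middle of its underside.
- catch_slot (a point): Nominal middle of the slot at the height of the lip's top, 16 mm above its floor. The U is bolted through slotted holes, so the real lip, slot and back plate all stand up to 11 mm nearer or deeper (along x) than reported: feel for the back plate. The bar passes over the lip above 0.1 rad. More than 10 N on the catch spoils it.

How it is judged:
On the way:
1. with the gate nearly shut, the latch bar is lifted clear of the striker's height (value of joint latch_bar above 0.09 rad and value of joint gate below 0.1 rad), for 0.05 s.
At the end, for the whole second after the job is handed in: The bar lies down in the catch (latch bar below 0.03 rad) and holds the gate shut: gate below 0.042 rad (14 mm at the catch), at rest, the bar leaning on the striker under the seal's push (over 0.3 N on the catch) (value of joint latch_bar below 0.03 rad and value of joint gate below 0.042 rad and velocity of joint gate between -0.03 and 0.03 rad/s and contact force between catch and anything else above 0.3 N); the robot touches nothing.
It fails at once if the catch is rammed or wedged with more than 10 N (contact force between catch and anything else above 10 N).
It fails at once if something lying about is shifted more than 25 mm (distance of any of chip_brush, sanding_block, glue_jar, screwdriver, foam_blank, hex_key, mug from where it was at the start of the episode above 0.025 m).
It also fails if it takes over 67 s, if anything falls off the work surface, if the arm or the gripper's body presses on something with over 40 N, if the wrist force passes 120 N, or if a joint passes its speed limit or range.

## Working session

There is one attempt and no reset: what is moved stays moved. The work goes in short steps, Python scripts to look and compute and a shell command to move; the robot and the scene stay as the last step left them, time stands still between calls to the robot, and variables do not carry over. Pictures are saved under pics/ and viewed, and the job is handed in when it is done.

```bash
ls; mkdir -p pics
cat > h.py <<'E'
import numpy as np, cv2
from workcell import manip
def snap(n,f):
    c=manip.camera(n); cv2.imwrite('pics/'+f+'.png',c['pixels'][:,:,::-1]); np.savez('pics/'+f+'.npz',**c); return c
def cloud(c,R=None,o=None):
    R=c['rotation'] if R is None else R; o=c['origin'] if o is None else o
    K=np.array(c['K']); z=np.array(c['range_z']); v,u=np.mgrid[:z.shape[0],:z.shape[1]]
    p=np.stack([(u-K[0,2])/K[0,0]*z,(v-K[1,2])/K[1,1]*z,z],-1)
    return p@np.array(R).T+np.array(o)
E
python3 - <<'E'
from h import *
o=manip.get_obs(); print(o)
for n in ['scene','top','wrist']:
    c=snap(n,n+'0'); print(n,np.array(c['K']).tolist(),c.get('origin'),c.get('rotation'),c.get('hand_eye'))
E
```

```text
pics
{'clock': 0.0, 'joint_pos': array([ 1.30039895,  0.3328651 , -0.06468862,  1.46091098,  0.02156631,
        1.34989846, -0.08850169]), 'joint_velocities': array([ 0.00065306, -0.00074503, -0.00048085, -0.00137038,  0.00035964,
        0.00033007,  0.00069862]), 'tau': array([ 1.07180869e-03, -6.25438428e+01,  4.95910272e-02, -3.91589177e+01,
        1.61765877e-02,  1.01375338e-02,  4.89441584e-05]), 'position': array([ 0.15321055, -0.60558085,  0.24753459]), 'ee_rot': array([ 7.89071953e-01, -6.14300392e-01, -5.58106662e-04, -4.12668090e-04]), 'ft_force': array([ 0.11822805, -0.48774372, -0.84933744]), 'torque': array([-0.03141339, -0.0155732 , -0.01021268]), 'grip_width': 0.9996385516306224}
scene [[515.2534104488449, 0.0, 283.85576708388305], [0.0, 515.2534104488449, 206.07859605766345], [0.0, 0.0, 1.0]] [1.04786007 0.85839277 1.4911644 ] [ 0.23242474  0.92553282 -0.29064211 -0.06996362] None
top [[480.0256667984458, 0.0, 276.86485393540215], [0.0, 480.0256667984458, 214.04225118581903], [0.0, 0.0, 1.0]] [0.35359605 0.01458363 1.42530962] [-0.70234918  0.70563601 -0.06689677  0.06563747] None
wrist [[313.37656657926254, 0.0, 278.416948066731], [0.0, 313.37656657926254, 204.93381380072498], [0.0, 0.0, 1.0]] None None [[ 9.99999915e-01 -3.99895295e-04  9.92490692e-05  7.04573220e-04]
 [ 3.53437416e-04  9.56350589e-01  2.92221536e-01 -7.44463635e-02]
 [-2.11774923e-04 -2.92221476e-01  9.56350649e-01 -1.25560155e-01]
 [ 0.00000000e+00  0.00000000e+00  0.00000000e+00  1.00000000e+00]]
```

View pics/scene0.png

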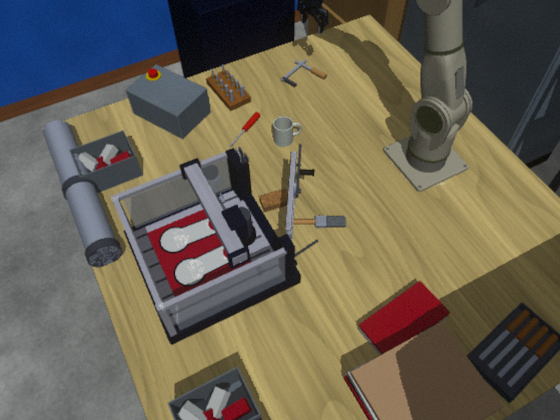

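View pics/top0.png

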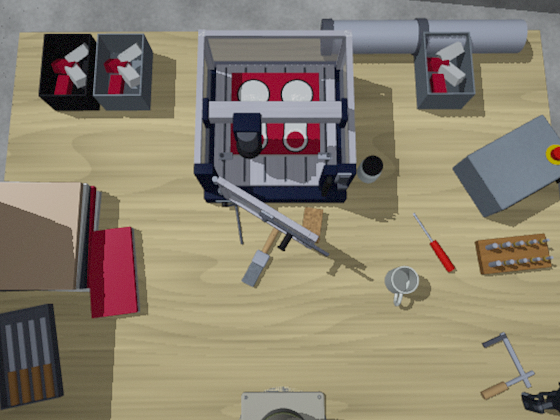

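View pics/wrist0.png

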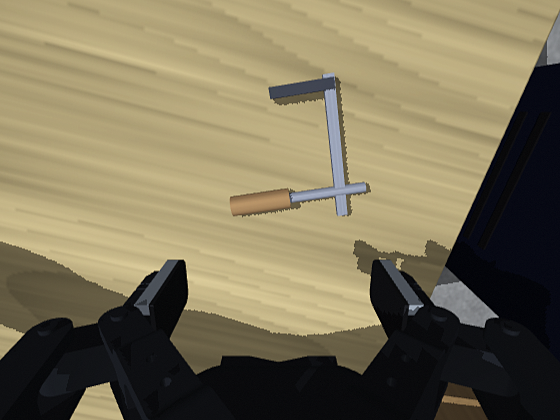

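```bash
sed -i "s/R=c\['rotation'\] if R is None else R/R=Rot.from_quat(c['rotation']).as_matrix() if R is None else R/; s/^import numpy.*/import numpy as np, cv2\nfrom scipy.spatial.transform import Rotation as Rot/" h.py
python3 - <<'E'
from h import *
c=dict(np.load('pics/top0.npz')); P=cloud(c)
print(P[300,150],P[400,280])
im=c['pixels'][:,:,::-1]
cr=cv2.resize(im[150:290,190:390],None,fx=4,fy=4,interpolation=cv2.INTER_CUBIC); cv2.imwrite('pics/c1.png',cr)
z=P[...,2]; s=np.clip((z)/0.3*255,0,255).astype(np.uint8); s[c['range_z']==0]=0
cv2.imwrite('pics/c2.png',cv2.resize(cv2.applyColorMap(s,cv2.COLORMAP_JET)[10:290,190:390],None,fx=2.1,fy=2.1,interpolation=cv2.INTER_NEAREST))
E
```

```text
[0.37034068 0.38300489 0.00109123] [0.09363307 0.0051884  0.01205922]
```

View pics/c1.png

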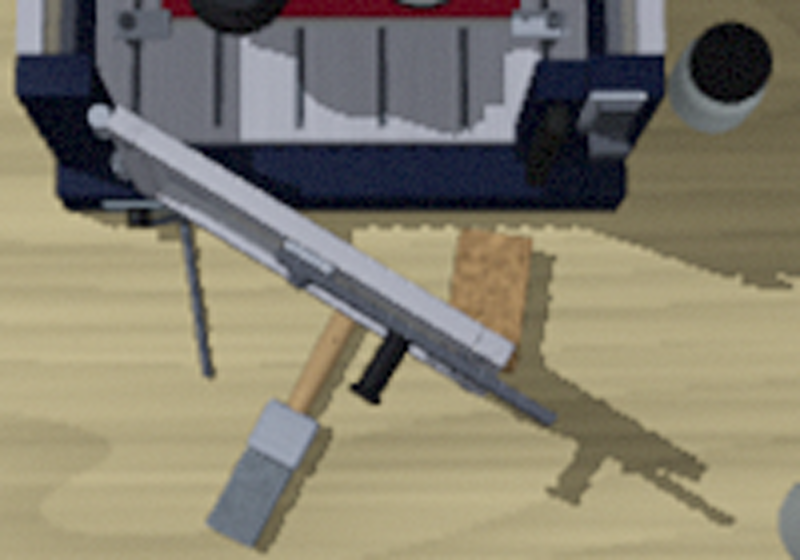

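View pics/c2.png

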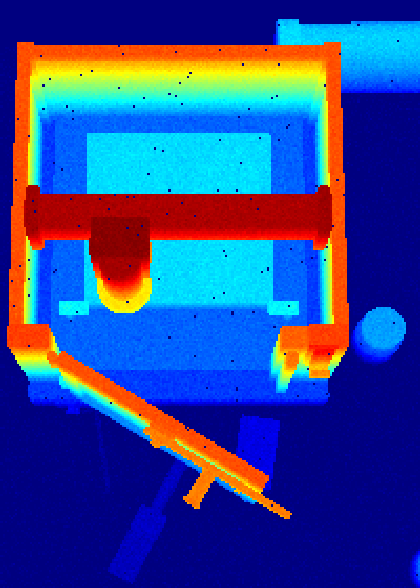

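Run:
```python
from h import *
c=dict(np.load('pics/top0.npz')); P=cloud(c); z=P[...,2]; ok=c['range_z']>0
def fit(m,q=None):
    p=P[m][:,:2]; v=cv2.fitLine(p.astype(np.float32),cv2.DIST_HUBER,0,.001,.001).ravel(); return v,p
H,W=z.shape; V,U=np.mgrid[:H,:W]
def show(n,m):
    v,p=fit(m); d=v[:2]; t=(p-v[2:])@d; print(n,m.sum(),'dir',np.degrees(np.arctan2(d[1],d[0])).round(2),'c',v[2:].round(4),'ends',(v[2:]+d*t.min()).round(4),(v[2:]+d*t.max()).round(4),'z',np.median(P[m][:,2]).round(4))
# back wall, left wall, right wall tops
zt=ok&(abs(z-.24)<.008)
show('back',zt&(V<38)&(V>28)&(U>215)&(U<335))
show('left',zt&(U<215)&(V>45)&(V<150)&(U>195))
show('right',zt&(U>335)&(U<360)&(V>45)&(V<150))
# gate top: white region
g=zt&(V>174)&(V<245)&(U>214)&(U<325)&(z>.232)
show('gate',g)
k=ok&(abs(z-.222)<.01)&(V>236)&(V<252)&(U>276)&(U<292)&(c['pixels'].max(-1)<60)
show('knob',k); print(P[k].min(0),P[k].max(0))
b=ok&(abs(z-.225)<.008)&(V>240)&(V<257)&(U>312)&(U<330)
show('bartip',b)
for y in range(168,196,2): print(y,[f"{1000*z[y,x]:.0f}" for x in range(318,356,2)])
```

```text
back 791 dir 89.83 c [1.0757 0.015 ] ends [ 1.0752 -0.1458] [1.0762 0.1748] z 0.2391
left 624 dir 0.66 c [0.8998 0.2156] ends [0.7499 0.2139] [1.0421 0.2173] z 0.2396
right 677 dir -0.51 c [ 0.8891 -0.1818] ends [ 0.7488 -0.1806] [ 1.0399 -0.1832] z 0.2397
gate 806 dir 58.04 c [0.5917 0.0386] ends [ 0.5142 -0.0856] [0.6747 0.1716] z 0.2396
knob 87 dir -36.33 c [ 0.5082 -0.0072] ends [0.4929 0.004 ] [ 0.5253 -0.0198] z 0.2259
[ 0.4896097  -0.02351255  0.21825608] [0.52268631 0.00944943 0.23137623]
bartip 65 dir 54.24 c [ 0.4879 -0.096 ] ends [ 0.4751 -0.1139] [ 0.5035 -0.0743] z 0.226
168 ['75', '65', '64', '235', '235', '234', '232', '236', '237', '241', '247', '245', '248', '242', '246', '247', '245', '246', '242']
170 ['66', '67', '201', '236', '231', '239', '236', '239', '230', '238', '245', '243', '243', '244', '242', '246', '243', '246', '242']
172 ['68', '61', '201', '232', '234', '236', '234', '233', '229', '239', '244', '248', '243', '246', '245', '243', '244', '245', '245']
174 ['62', '70', '204', '239', '237', '233', '233', '235', '232', '240', '258', '260', '254', '257', '
[... 623 characters left out ...]
220', '145', '145', '141', '204', '200', '209', '211', '144', '142', '0', '3', '7']
186 ['74', '117', '111', '178', '194', '201', '114', '124', '124', '121', '224', '224', '220', '223', '226', '118', '1', '-4', '-2']
188 ['75', '89', '120', '170', '183', '179', '95', '96', '94', '99', '224', '225', '220', '225', '222', '-4', '6', '-4', '-1']
190 ['65', '64', '119', '155', '156', '66', '72', '75', '74', '73', '78', '72', '76', '78', '0', '1', '-2', '2', '5']
192 ['55', '53', '120', '133', '134', '51', '55', '58', '56', '50', '56', '53', '60', '56', '-5', '6', '1', '-1', '-0']
194 ['53', '52', '107', '107', '108', '56', '56', '56', '53', '57', '60', '50', '52', '54', '-2', '-6', '3', '2', '4']
```

```bash
python3 - <<'E'
from h import *
c=dict(np.load('pics/top0.npz')); P=cloud(c); z=P[...,2]
for n,(r0,r1,c0,c1,lo,hi) in dict(back=(172,184,336,352,.25,.27),lip=(183,191,336,350,.214,.23),arm=(174,186,318,336,.22,.24)).items():
    q=P[r0:r1,c0:c1].reshape(-1,3); q=q[(q[:,2]>lo)&(q[:,2]<hi)]
    print(n,len(q),q.min(0).round(4),q.max(0).round(4),q.mean(0).round(4))
m=z>.27; q=P[m&(np.mgrid[:420,:560][0]<160)&(np.mgrid[:420,:560][1]>200)&(np.mgrid[:420,:560][1]<360)]; print('gantry',q.min(0),q.max(0))
# pivot check in gate frame
h=np.array([.672,.167]); u=np.array([-.529,-.848]); o=np.array([-.848,.529])
for n,(r0,r1,c0,c1,lo,hi) in dict(knob=(236,252,276,292,.205,.24),tip=(240,258,312,330,.205,.235)).items():
    q=P[r0:r1,c0:c1].reshape(-1,3); q=q[(q[:,2]>lo)&(q[:,2]<hi)]; d=q[:,:2]-h
    s=d@u; t=d@o; k=t>.03 if n=='knob' else t>-1
    print(n,k.sum(),s[k].min(),s[k].max(),s[k].mean(),t[k].min(),t[k].max(),t[k].mean(),q[k,2].max())
E
cat > feel.py <<'E'
from h import *
o=manip.get_obs(); R=Rot.from_quat(o['ee_rot']).as_matrix()
print('t',round(o['clock'],2),'p',o['position'].round(4),'xyaw',np.degrees(np.arctan2(R[1,0],R[0,0])).round(1),'zax',R[:,2].round(3),'F',o['ft_force'].round(2),'M',o['torque'].round(2),'w',round(o['grip_width'],3),'j',o['joint_pos'].round(2))
E
python3 -m pendant '[[[0,2,4],[0,0,10],130],[[2,4,4],[0,0,10],130],[[3,5,0],[0,0,10],130],[[3,5,0],[0,0,10],130],[[3,5,0],[0,0,10],130],[[3,5,0],[0,0,10],130]]' 30; python3 feel.py
```

```text
back 58 [ 0.6656 -0.1732  0.2503] [ 0.6783 -0.1396  0.2666] [ 0.6723 -0.1563  0.2577]
lip 28 [ 0.6485 -0.1667  0.2161] [ 0.6556 -0.1459  0.228 ] [ 0.6521 -0.1562  0.2226]
arm 73 [ 0.6593 -0.1394  0.2203] [ 0.6861 -0.1078  0.2385] [ 0.6744 -0.1217  0.229 ]
gantry [ 0.35359605 -0.1665454   0.27009399] [0.86918088 0.20271461 1.42530962]
knob 112 0.222427155196947 0.24387137362870667 0.23349411880197746 0.03004661553654891 0.06733901838092234 0.04985751588075972 0.23137622564986704
tip 83 0.2908955969624646 0.34226207169383144 0.3170753075504934 0.006144300358129524 0.021288049719820346 0.016785235814109394 0.23359412683235203
clock: 0.9
position: [0.2929, -0.3396, 0.3272]
ee_rot: [0.992, -0.125, -0.003, 0.001]
ft_force: [1.1, -0.1, 0.7]
grip_width: 0.488
t 0.9 p [ 0.2929 -0.3396  0.3272] xyaw -14.4 zax [-0.006 -0.001 -1.   ] F [ 1.05 -0.1   0.71] M [-0.05 -0.05  0.01] w 0.488 j [ 1.13 -0.08 -0.35  1.75 -0.02  1.47  0.53]
```

```bash
python3 -m pendant '[[[3.5,5,0],[0,0,10],130],[[3.5,5,0],[0,0,10],130],[[3.5,5,0],[0,0,10],130],[[3.5,5,0],[0,0,10],130],[[3.5,5,0],[0,0,10],130],[[2,4,0],[0,0,10],130],[[1,2,0],[0,0,9],130],[[0,0,0],[0,0,0],130]]' 30; python3 feel.py; python3 -c "
from h import *
snap('wrist','w1')"
```

```text
clock: 1.9
position: [0.5015, -0.0149, 0.327]
ee_rot: [0.877, 0.48, -0.001, 0.003]
ft_force: [-0.6, 0.0, 0.1]
grip_width: 0.487
t 1.9 p [ 0.5015 -0.0149  0.327 ] xyaw 57.4 zax [ 0.002 -0.006 -1.   ] F [-0.61  0.05  0.09] M [ 0.01  0.05 -0.  ] w 0.487 j [ 0.69  0.08 -0.79  1.62  0.06  1.47  0.9 ]
```

View pics/w1.png

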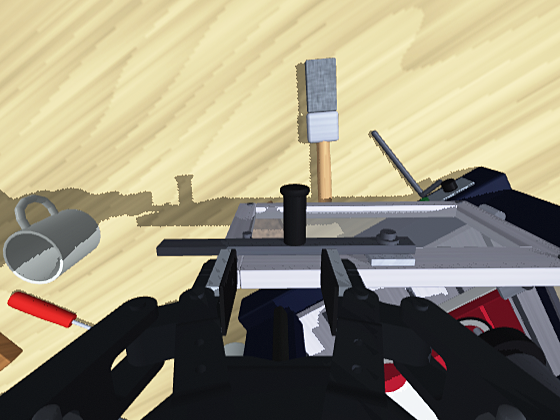

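```bash
cat > wk.py <<'E'
from h import *
import sys
def wc(f):
    o=manip.get_obs(); c=snap('wrist',f); T=np.eye(4); R=Rot.from_quat(o['ee_rot']).as_matrix()
    E=np.array(c['hand_eye']); return c,cloud(c,R@E[:3,:3],R@E[:3,3]+o['position'])
E
python3 - <<'E'
from wk import *
c,P=wc('w2')
q=P[185:242,270:320].reshape(-1,3); d=c['pixels'][185:242,270:320].reshape(-1,3).max(1)<70
q=q[d&(q[:,2]>.2)&(q[:,2]<.245)]
h=np.array([.672,.167]); u=np.array([-.529,-.848]); o=np.array([-.848,.529])
D=q[:,:2]-h; s=D@u; t=D@o
for a in np.arange(.015,.07,.005):
    k=(t>=a)&(t<a+.005)
    if k.sum(): print(a.round(3),k.sum(),s[k].min().round(4),s[k].max().round(4),np.median(s[k]).round(4),q[k,2].max().round(4))
k=(t>.03)&(t<.055); print(q[k].mean(0),(h+u*.235+o*.041))
E
```

```text
0.015 107 0.2137 0.254 0.2425 0.2205
0.02 90 0.214 0.2514 0.2336 0.2273
0.025 131 0.225 0.2416 0.2332 0.2282
0.03 134 0.2241 0.2416 0.2332 0.2281
0.035 140 0.2242 0.2416 0.2332 0.2285
0.04 144 0.2243 0.2415 0.2332 0.2283
0.045 139 0.2243 0.2415 0.2332 0.2282
0.05 141 0.2244 0.2414 0.2332 0.2281
0.055 128 0.2245 0.2414 0.2332 0.2277
0.06 184 0.2223 0.2436 0.2333 0.2305
0.065 107 0.223 0.2428 0.2336 0.2295
[ 0.51234578 -0.00838313  0.22497078] [ 0.512917 -0.010591]
```

```bash
python3 -m pendant '[[[1.1,0.7,0],[0,0,0.6],130],[[0,0,-4],[0,0,0],130],[[0,0,0],[0,0,0],130]]' 20; python3 feel.py; python3 -c "
from wk import *
wc('w3')"
```

```text
clock: 2.38
position: [0.5132, -0.0127, 0.2867]
ee_rot: [0.878, 0.478, -0.001, 0.004]
ft_force: [-0.0, 0.6, 0.8]
grip_width: 0.49
t 2.38 p [ 0.5132 -0.0127  0.2867] xyaw 57.1 zax [ 0.002 -0.008 -1.   ] F [-0.05  0.63  0.83] M [-0.03  0.   -0.  ] w 0.49 j [ 0.67  0.13 -0.79  1.66  0.1   1.39  0.86]
```

View pics/w3.png

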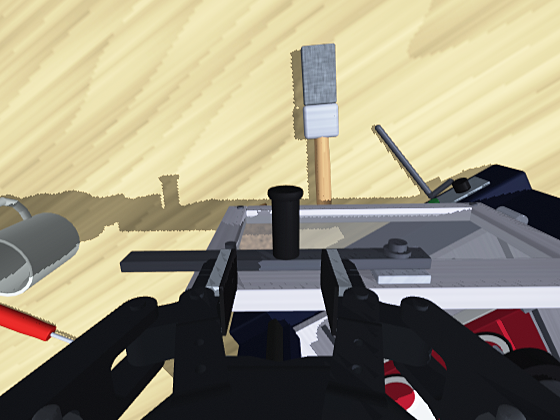

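```bash
python3 -m pendant '[[[-0.1,0.5,-2],[0,0,0.9],130],[[0,0,0],[0,0,0],130]]' 20; python3 feel.py
```

```text
clock: 2.68
position: [0.5148, -0.0077, 0.272]
ee_rot: [0.875, 0.484, 0.002, 0.006]
ft_force: [-1.0, 0.3, 0.4]
grip_width: 0.489
t 2.67 p [ 0.5148 -0.0077  0.272 ] xyaw 57.9 zax [ 0.01  -0.009 -1.   ] F [-1.    0.28  0.35] M [-0.05  0.02 -0.04] w 0.489 j [ 0.66  0.14 -0.8   1.69  0.11  1.35  0.86]
```

```bash
python3 -m pendant '[[[-0.3,0,-2],[0.5,0.6,0],130],[[0,0,-1.5],[0,0,0],130],[[0,0,0],[0,0,0],130]]' 20; python3 feel.py
```

```text
clock: 3.05
position: [0.5129, -0.0085, 0.2377]
ee_rot: [0.875, 0.483, 0.001, 0.0]
ft_force: [0.3, -0.6, -0.4]
grip_width: 0.49
t 3.05 p [ 0.5129 -0.0085  0.2377] xyaw 57.8 zax [ 0.002  0.    -1.   ] F [ 0.25 -0.56 -0.4 ] M [ 0.02 -0.05 -0.02] w 0.49 j [ 0.66  0.16 -0.8   1.74  0.12  1.29  0.85]
```

```bash
python3 -m pendant '[[[0,0,-1.5],[0,0,0],130],[[0,0,-0.7],[0,0,0],130],[[0,0,0],[0,0,0],130]]' 20; python3 feel.py;  python3 -c "
from wk import *
wc('w4')"
```

```text
clock: 3.42
position: [0.5131, -0.0085, 0.2146]
ee_rot: [0.875, 0.483, 0.001, 0.001]
ft_force: [0.3, 0.2, -0.1]
grip_width: 0.49
t 3.42 p [ 0.5131 -0.0085  0.2146] xyaw 57.8 zax [ 0.002 -0.    -1.   ] F [ 0.33  0.21 -0.08] M [0.01 0.   0.  ] w 0.49 j [ 0.65  0.18 -0.79  1.77  0.14  1.25  0.83]
```

View pics/w4.png

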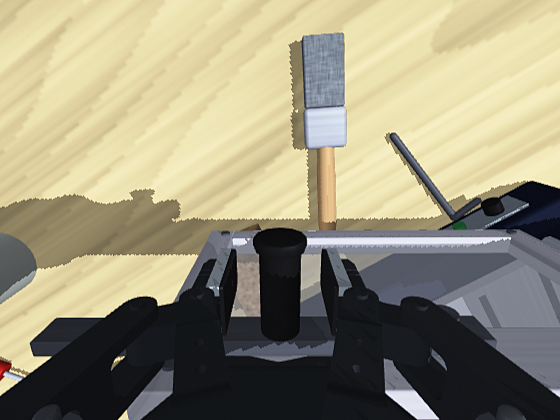

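```bash
python3 -m pendant '[[[0,0,0],[0,0,0],200],[[0,0,0],[0,0,0],255],[[0,0,0],[0,0,0],255],[[0,0,0],[0,0,0],255],[[0,0,0],[0,0,0],255]]' 20; python3 feel.py
```

```text
clock: 4.1
position: [0.5136, -0.0081, 0.2153]
ee_rot: [0.875, 0.483, 0.002, 0.001]
ft_force: [0.7, 0.9, -2.9]
grip_width: 0.2
t 4.1 p [ 0.5136 -0.0081  0.2153] xyaw 57.8 zax [ 0.004  0.    -1.   ] F [ 0.74  0.87 -2.94] M [ 0.14 -0.15  0.02] w 0.2 j [ 0.65  0.18 -0.79  1.77  0.14  1.25  0.83]
```

```bash
python3 -m pendant '[[[0,0,0.6],[0,0,0],255],[[0,0,0.6],[0,0,0],255],[[0,0,0],[0,0,0],255]]' 25; python3 feel.py;  python3 -c "
from wk import *
wc('w5');snap('scene','s5')"
```

```text
clock: 4.47
position: [0.5134, -0.007, 0.2277]
ee_rot: [0.875, 0.484, 0.002, 0.0]
ft_force: [1.4, 0.9, -5.5]
grip_width: 0.201
t 4.47 p [ 0.5134 -0.007   0.2277] xyaw 57.9 zax [ 0.003  0.002 -1.   ] F [ 1.43  0.87 -5.49] M [ 0.14 -0.26 -0.03] w 0.201 j [ 0.66  0.17 -0.8   1.75  0.13  1.27  0.84]
```

View pics/w5.png

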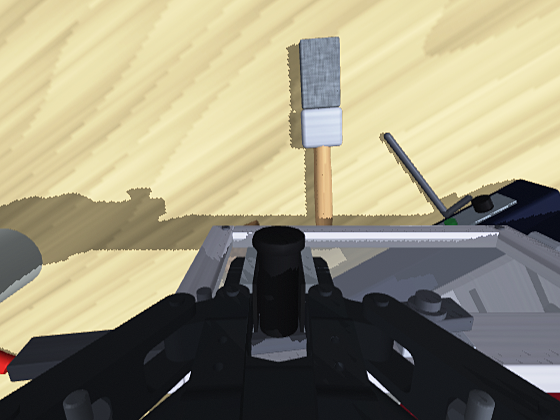

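```bash
cat > arc.py <<'E'
from h import *
import sys
h=np.array([.672,.167]); o=manip.get_obs(); p=o['position'][:2]
step=float(sys.argv[1]); n=int(sys.argv[2])
R=lambda a: np.array([[np.cos(a),-np.sin(a)],[np.sin(a),np.cos(a)]])
for i in range(n):
    q=h+R(np.radians(step*(i+1)))@(o['position'][:2]-h); print(i,((q-p)*100).round(2),q.round(4)); p=q
E
python3 arc.py 4 6
```

```text
0 [ 1.25 -1.06] [ 0.5259 -0.0177]
1 [ 1.32 -0.97] [ 0.5392 -0.0274]
2 [ 1.39 -0.88] [ 0.553  -0.0362]
3 [ 1.45 -0.78] [ 0.5675 -0.044 ]
4 [ 1.5  -0.68] [ 0.5825 -0.0508]
5 [ 1.54 -0.57] [ 0.5979 -0.0565]
```

```bash
python3 -m pendant '[[[1.25,-1.06,0],[0,0,4],255],[[1.3,-0.97,0],[0,0,4],255],[[0,0,0],[0,0,0],255]]' 25; python3 feel.py; python3 arc.py 4 4
```

```text
clock: 4.95
position: [0.5394, -0.0279, 0.2272]
ee_rot: [0.838, 0.546, 0.002, -0.0]
ft_force: [2.6, 2.6, -4.1]
grip_width: 0.201
t 4.95 p [ 0.5394 -0.0279  0.2272] xyaw 66.1 zax [ 0.003  0.002 -1.   ] F [ 2.55  2.6  -4.14] M [ 0.42 -0.38 -0.03] w 0.201 j [ 0.66  0.24 -0.79  1.68  0.18  1.29  0.99]
0 [ 1.39 -0.88] [ 0.5534 -0.0367]
1 [ 1.45 -0.78] [ 0.5679 -0.0445]
2 [ 1.5  -0.67] [ 0.5829 -0.0512]
3 [ 1.54 -0.57] [ 0.5983 -0.0569]
```

```bash
python3 -m pendant '[[[1.4,-0.85,0],[0,0,4],255],[[1.45,-0.76,0],[0,0,4],255],[[1.5,-0.65,0],[0,0,4],255],[[0,0,0],[0,0,0],255]]' 25; python3 feel.py; python3 arc.py 2 5;  python3 -c "
from wk import *
wc('w6');snap('top','t6');c=snap('scene','s6')
im=cv2.imread('pics/s6.png');cv2.imwrite('pics/s6c.png',cv2.resize(im[120:270,180:360],None,fx=4,fy=4))
im=cv2.imread('pics/t6.png');cv2.imwrite('pics/t6c.png',cv2.resize(im[150:270,190:390],None,fx=4,fy=4))"
```

```text
clock: 5.45
position: [0.5832, -0.0519, 0.2269]
ee_rot: [0.775, 0.631, 0.001, -0.001]
ft_force: [0.5, 1.9, -3.9]
grip_width: 0.202
t 5.45 p [ 0.5832 -0.0519  0.2269] xyaw 78.3 zax [ 0.     0.002 -1.   ] F [ 0.53  1.92 -3.91] M [ 0.48 -0.33 -0.18] w 0.202 j [ 0.65  0.36 -0.79  1.57  0.26  1.32  1.19]
0 [ 0.77 -0.3 ] [ 0.5908 -0.0549]
1 [ 0.78 -0.27] [ 0.5986 -0.0576]
2 [ 0.79 -0.24] [ 0.6065 -0.06  ]
3 [ 0.8  -0.21] [ 0.6145 -0.0622]
4 [ 0.8  -0.19] [ 0.6225 -0.064 ]
```

View pics/s6c.png

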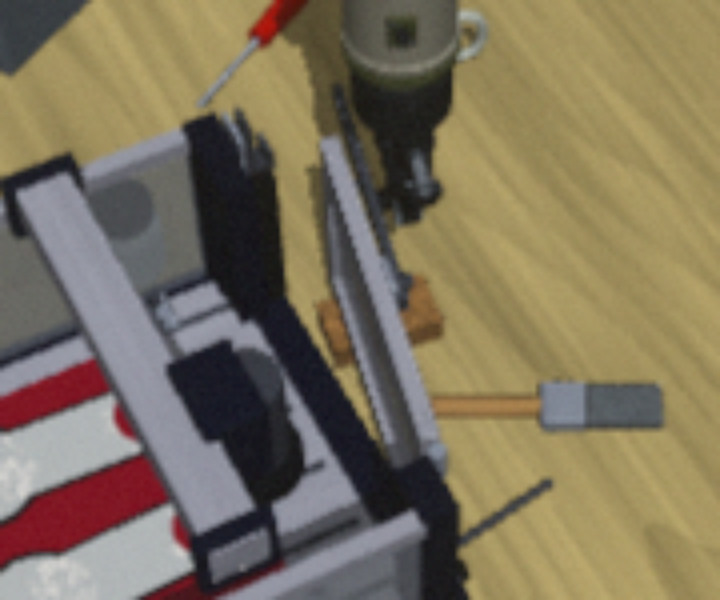

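View pics/t6c.png

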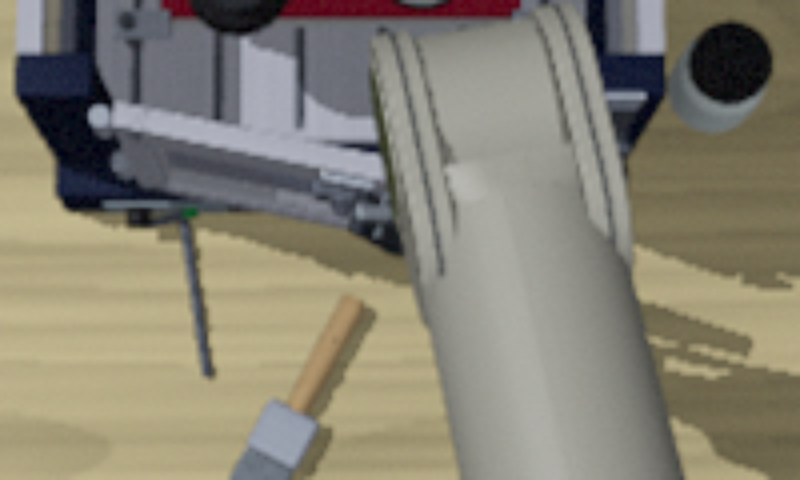

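View pics/w6.png

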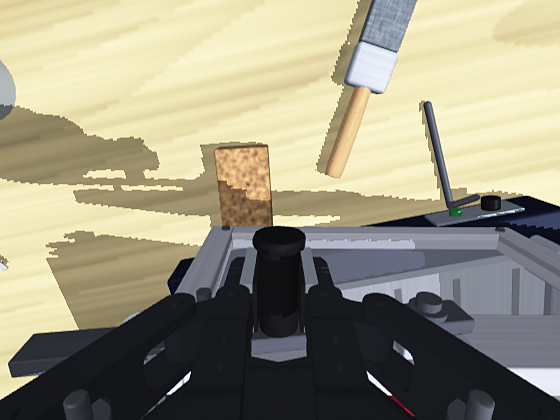

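```bash
cat > bar.py <<'E'
from wk import *
import sys
c,P=wc(sys.argv[1]); o=manip.get_obs(); R=Rot.from_quat(o['ee_rot']).as_matrix()
L=(P-o['position'])@R  # tool coords: x along gate toward hinge(+), y into machine
# bar top: around y in [-?]
m=(c['range_z']>0)&(P[...,2]>.19)&(P[...,2]<.29)
for a,b in [(-.12,-.1),(-.1,-.08),(-.08,-.06),(.03,.05),(.05,.065),(.065,.085),(.085,.1)]:
    k=m&(L[...,0]>a)&(L[...,0]<b)&(L[...,1]>.014)&(L[...,1]<.032)
    print(a,b,k.sum(), np.percentile(P[k][:,2],[10,50,80,95]).round(4) if k.sum() else '', np.median(L[k],0).round(4) if k.sum() else '')
E
python3 bar.py w7; python3 - <<'E'
E
```

```text
-0.12 -0.1 996 [0.2375 0.2478 0.2517 0.2525] [-0.1044  0.0213 -0.0207]
-0.1 -0.08 1616 [0.2349 0.2439 0.2499 0.2512] [-0.0922  0.0213 -0.0168]
-0.08 -0.06 67 [0.2312 0.2334 0.2358 0.2368] [-0.0781  0.0211 -0.0063]
0.03 0.05 0  
0.05 0.065 36 [0.2159 0.2327 0.2347 0.2355] [ 0.0574  0.0312 -0.0055]
0.065 0.085 1055 [0.2156 0.2226 0.2254 0.2266] [0.0742 0.0195 0.0046]
0.085 0.1 589 [0.2118 0.2238 0.2251 0.2276] [0.0887 0.0236 0.0034]
```

```bash
python3 -m pendant '[[[0.77,-0.28,0.1],[0,0,2],255],[[0.78,-0.24,0.1],[0,0,2],255],[[0.79,-0.21,0],[0,0,2],255],[[0,0,0],[0,0,0],255]]' 25; python3 feel.py; python3 arc.py 0.5 8; python3 bar.py w8
```

```text
clock: 6.15
position: [0.6067, -0.0601, 0.2288]
ee_rot: [0.739, 0.674, -0.001, -0.0]
ft_force: [1.0, 0.9, -4.5]
grip_width: 0.201
t 6.15 p [ 0.6067 -0.0601  0.2288] xyaw 84.7 zax [-0.001 -0.001 -1.   ] F [ 0.95  0.91 -4.49] M [ 0.17 -0.27 -0.16] w 0.201 j [ 0.63  0.42 -0.79  1.5   0.3   1.35  1.29]
0 [ 0.2  -0.06] [ 0.6086 -0.0607]
1 [ 0.2  -0.05] [ 0.6106 -0.0612]
2 [ 0.2  -0.05] [ 0.6126 -0.0618]
3 [ 0.2  -0.05] [ 0.6146 -0.0623]
4 [ 0.2  -0.05] [ 0.6166 -0.0628]
5 [ 0.2  -0.05] [ 0.6186 -0.0632]
6 [ 0.2  -0.05] [ 0.6206 -0.0637]
7 [ 0.2  -0.04] [ 0.6227 -0.0641]
-0.12 -0.1 1006 [0.2413 0.2516 0.2556 0.2565] [-0.1043  0.0214 -0.0226]
-0.1 -0.08 1604 [0.2384 0.2472 0.2537 0.255 ] [-0.0926  0.0214 -0.0183]
-0.08 -0.06 60 [0.2344 0.2367 0.2388 0.2413] [-0.0789  0.0213 -0.0077]
0.03 0.05 0  
0.05 0.065 35 [0.214  0.2193 0.234  0.2357] [0.0641 0.0228 0.0094]
0.065 0.085 1052 [0.2155 0.2227 0.2254 0.2266] [0.0741 0.02   0.0061]
0.085 0.1 540 [0.2114 0.2233 0.2247 0.2272] [0.0887 0.0241 0.0054]
```

View pics/w8.png

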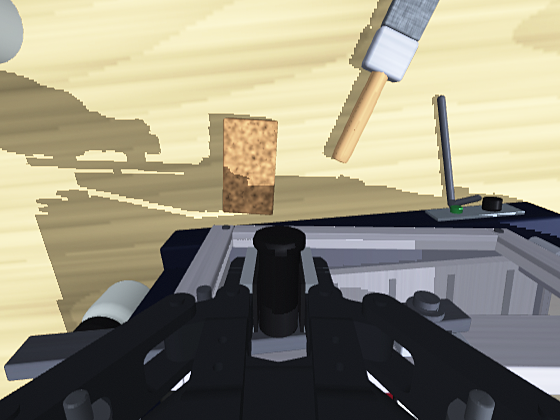

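```bash
python3 -m pendant '[[[0.4,-0.1,0],[0,0,1],255],[[0.4,-0.1,0],[0,0,1],255],[[0.3,-0.07,0],[0,0,0.7],255],[[0,0,0],[0,0,0],255]]' 25; python3 feel.py; python3 arc.py 0.5 3
```

```text
clock: 6.7
position: [0.6169, -0.0629, 0.2285]
ee_rot: [0.722, 0.692, -0.002, -0.001]
ft_force: [1.0, 0.6, -4.0]
grip_width: 0.196
t 6.7 p [ 0.6169 -0.0629  0.2285] xyaw 87.5 zax [-0.004 -0.002 -1.   ] F [ 0.96  0.63 -4.01] M [ 0.02 -0.26 -0.24] w 0.196 j [ 0.62  0.45 -0.79  1.47  0.32  1.37  1.34]
0 [ 0.2  -0.05] [ 0.6189 -0.0634]
1 [ 0.2  -0.05] [ 0.6209 -0.0639]
2 [ 0.2  -0.04] [ 0.6229 -0.0643]
```

```bash
python3 -m pendant '[[[0.2,-0.05,0],[0,0,0.4],255],[[0.2,-0.05,0],[0,0,0.4],255],[[0,0,0],[0,0,0],255]]' 25; python3 feel.py; python3 -m pendant '[[[0.2,-0.04,0],[0,0,0.4],255],[[0,0,0],[0,0,0],255]]' 25; python3 feel.py
```

```text
clock: 7.08
position: [0.6206, -0.0639, 0.2285]
ee_rot: [0.717, 0.697, -0.002, -0.001]
ft_force: [-0.7, 0.8, -3.5]
grip_width: 0.201
t 7.08 p [ 0.6206 -0.0639  0.2285] xyaw 88.4 zax [-0.005 -0.002 -1.   ] F [-0.72  0.83 -3.47] M [ 0.05  0.06 -0.22] w 0.201 j [ 0.62  0.46 -0.79  1.45  0.33  1.37  1.35]
clock: 7.32
position: [0.6226, -0.0643, 0.2284]
ee_rot: [0.714, 0.7, -0.003, -0.001]
ft_force: [-1.3, 0.5, -3.3]
grip_width: 0.2
t 7.33 p [ 0.6226 -0.0643  0.2284] xyaw 88.8 zax [-0.006 -0.002 -1.   ] F [-1.27  0.47 -3.3 ] M [ 0.12  0.05 -0.17] w 0.2 j [ 0.61  0.46 -0.79  1.45  0.33  1.38  1.36]
```

```bash
for i in 1 2; do python3 -m pendant '[[[0.15,-0.03,0],[0,0,0.35],255],[[0,0,0],[0,0,0],255]]' 25 >/dev/null; python3 feel.py; done
```

```text
t 7.58 p [ 0.6242 -0.0647  0.2284] xyaw 89.2 zax [-0.006 -0.002 -1.   ] F [-1.62  0.36 -4.23] M [ 0.09  0.18 -0.19] w 0.202 j [ 0.61  0.46 -0.79  1.44  0.33  1.38  1.36]
t 7.83 p [ 0.6257 -0.065   0.2284] xyaw 89.6 zax [-0.006 -0.002 -1.   ] F [-1.67  0.56 -3.44] M [ 0.05  0.26 -0.19] w 0.195 j [ 0.61  0.47 -0.79  1.44  0.34  1.38  1.37]
```

```bash
python3 bar.py w9;  python3 -c "
from h import *
snap('scene','s9')
im=cv2.imread('pics/s9.png');cv2.imwrite('pics/s9c.png',cv2.resize(im[120:220,200:300],None,fx=6,fy=6,interpolation=cv2.INTER_CUBIC))"
```

```text
-0.12 -0.1 1258 [0.2174 0.2477 0.2544 0.2552] [-0.1035  0.0209 -0.0192]
-0.1 -0.08 2993 [0.2082 0.2375 0.2497 0.2536] [-0.0911  0.0232 -0.009 ]
-0.08 -0.06 100 [0.2107 0.2352 0.2376 0.2399] [-0.0791  0.0208 -0.0067]
0.03 0.05 0  
0.05 0.065 31 [0.2153 0.233  0.2345 0.2348] [ 0.0569  0.031  -0.0048]
0.065 0.085 1026 [0.2153 0.2225 0.2253 0.2265] [0.0742 0.0198 0.0057]
0.085 0.1 538 [0.2117 0.2233 0.2248 0.2267] [0.0887 0.024  0.0048]
```

View pics/s9c.png

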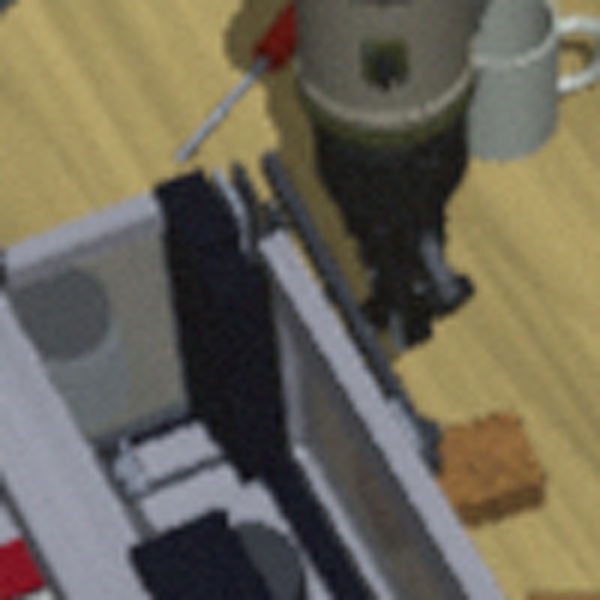

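View pics/w9.png

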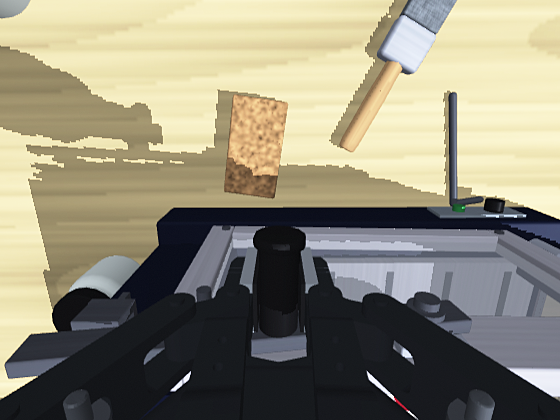

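Run:
```python
from wk import *
o=manip.get_obs(); R=Rot.from_quat(o['ee_rot']).as_matrix()
c=dict(np.load('pics/w9.npz')); E=c['hand_eye']; P=cloud(c,R@E[:3,:3],R@E[:3,3]+o['position'])
for u in (80,100,115,125):
  print(u,[(v,*(P[v,u]*1000).round(0).astype(int)) for v in range(290,378,5)])
cv2.imwrite('pics/w9c.png',cv2.resize(cv2.imread('pics/w9.png')[240:400,0:240],None,fx=3.3,fy=3.3))
```

```text
80 [(290, np.int64(723), np.int64(-267), np.int64(76)), (295, np.int64(723), np.int64(-262), np.int64(85)), (300, np.int64(729), np.int64(-263), np.int64(85)), (305, np.int64(735), np.int64(-265), np.int64(85)), (310, np.int64(741), np.int64(-266), np.int64(84)), (315, np.int64(650), np.int64(-167), np.int64(218)), (320, np.int64(650), np.int64(-164), np.int64(222)), (325, np.int64(653), np.int64(-165), np.int64(222)), (330, np.int64(645), np.int64(-154), np.int64(237)), (335, np.int64(646), np.int64(-154), np.int64(238)), (340, np.int64(645), np.int64(-151), np.int64(243)), (345, np.int64(646), np.int64(-150), np.int64(245)), (350, np.int64(614), np.int64(-119), np.int64(284)), (355, np.int64(614), np.int64(-119), np.int64(286)), (360, np.int64(614), np.int64(-118), np.int64(287)), (365, np.int64(614), np.int64(-117), np.int64(289)), (370, np.int64(614), np.int64(-115), np.int64(291)), (375, np.int64(614), np.int64(-114), np.int64(293))]
100 [(290, np.int64(729), np.int64(-253), np.int64(67)), (295, np.int64(730), np.int64(-248), np.int64(76)), (300, np.int64(651), np.int64(-165), n
[... 2025 characters left out ...]
nt64(214)), (315, np.int64(653), np.int64(-146), np.int64(214)), (320, np.int64(654), np.int64(-145), np.int64(218)), (325, np.int64(613), np.int64(-112), np.int64(275)), (330, np.int64(614), np.int64(-111), np.int64(276)), (335, np.int64(613), np.int64(-110), np.int64(279)), (340, np.int64(615), np.int64(-110), np.int64(280)), (345, np.int64(613), np.int64(-108), np.int64(283)), (350, np.int64(614), np.int64(-107), np.int64(285)), (355, np.int64(614), np.int64(-106), np.int64(286)), (360, np.int64(615), np.int64(-107), np.int64(286)), (365, np.int64(619), np.int64(-108), np.int64(285)), (370, np.int64(619), np.int64(-107), np.int64(286)), (375, np.int64(620), np.int64(-107), np.int64(287))]
```

View pics/w9c.png

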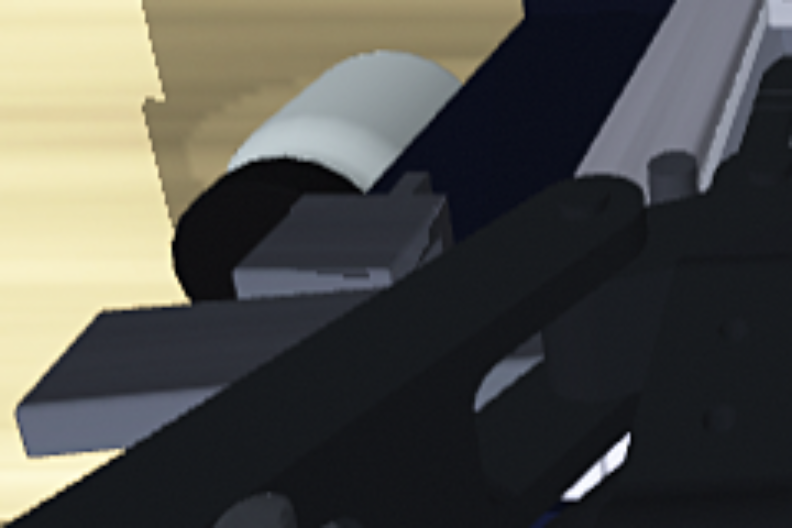

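```bash
for i in 1 2 3 4; do python3 -m pendant '[[[0.15,-0.02,0],[0,0,0.35],255],[[0,0,0],[0,0,0],255]]' 25 >/dev/null; python3 feel.py; done
```

```text
t 8.18 p [ 0.6271 -0.0653  0.2284] xyaw 89.9 zax [-0.006 -0.002 -1.   ] F [-2.02  0.78 -4.12] M [ 0.09  0.21 -0.19] w 0.202 j [ 0.61  0.47 -0.79  1.43  0.34  1.38  1.38]
t 8.43 p [ 0.6285 -0.0656  0.2284] xyaw 90.3 zax [-0.007 -0.002 -1.   ] F [-1.35  1.18 -3.42] M [ 0.11  0.29 -0.18] w 0.2 j [ 0.61  0.48 -0.79  1.43  0.34  1.38  1.38]
t 8.68 p [ 0.6299 -0.0659  0.2283] xyaw 90.7 zax [-0.007 -0.002 -1.   ] F [-2.16  0.2  -3.27] M [ 0.02  0.32 -0.25] w 0.2 j [ 0.61  0.48 -0.79  1.43  0.34  1.39  1.39]
t 8.93 p [ 0.6313 -0.0661  0.2282] xyaw 91.0 zax [-0.008 -0.003 -1.   ] F [-2.14 -0.39 -2.47] M [ 0.1   0.35 -0.21] w 0.195 j [ 0.61  0.48 -0.79  1.42  0.35  1.39  1.39]
```

```bash
for i in 1 2 3; do python3 -m pendant '[[[0.1,-0.01,0],[0,0,0.25],255],[[0,0,0],[0,0,0],255]]' 25 >/dev/null; python3 feel.py; done
python3 - <<'E'
from wk import *
c,P=wc('w10')
cv2.imwrite('pics/w10c.png',cv2.resize(c['pixels'][240:400,0:240,::-1],None,fx=3.3,fy=3.3))
for u in (40,60,80,100):
  print(u,[(v,*(P[v,u]*1000).round(0).astype(int).tolist()) for v in range(310,378,4)])
E
```

```text
t 9.18 p [ 0.6322 -0.0664  0.2283] xyaw 91.3 zax [-0.008 -0.003 -1.   ] F [-2.34  0.34 -3.08] M [ 0.12  0.45 -0.26] w 0.199 j [ 0.6   0.49 -0.79  1.42  0.35  1.39  1.4 ]
t 9.43 p [ 0.6332 -0.0665  0.2283] xyaw 91.5 zax [-0.008 -0.003 -1.   ] F [-2.76  0.96 -3.01] M [ 0.05  0.46 -0.26] w 0.201 j [ 0.6   0.49 -0.79  1.42  0.35  1.39  1.4 ]
t 9.68 p [ 0.6341 -0.0667  0.2282] xyaw 91.8 zax [-0.009 -0.003 -1.   ] F [-3.43 -0.59 -2.76] M [ 0.06  0.54 -0.28] w 0.197 j [ 0.6   0.49 -0.79  1.41  0.35  1.39  1.4 ]
40 [(310, 820, -376, -1), (314, 826, -377, 0), (318, 832, -378, 0), (322, 839, -380, -2), (326, 845, -380, 0), (330, 851, -381, 0), (334, 658, -172, 239), (338, 657, -169, 242), (342, 657, -167, 245), (346, 657, -166, 246), (350, 657, -164, 248), (354, 657, -163, 251), (358, 657, -161, 253), (362, 660, -162, 252), (366, 660, -161, 254), (370, 663, -163, 253), (374, 625, -126, 292)]
60 [(310, 757, -282, 85), (314, 761, -282, 86), (318, 766, -283, 85), (322, 771, -285, 85), (326, 843, -353, 0), (330, 658, -165, 236), (334, 657, -163, 239), (338, 657, -161, 242), (342, 657, -159, 244), 
[... 274 characters left out ...]
218), (326, 667, -166, 221), (330, 657, -155, 236), (334, 657, -154, 239), (338, 657, -152, 241), (342, 656, -150, 244), (346, 657, -149, 246), (350, 625, -122, 284), (354, 624, -120, 286), (358, 625, -120, 287), (362, 624, -119, 289), (366, 625, -118, 290), (370, 624, -117, 291), (374, 625, -117, 291)]
100 [(310, 656, -154, 223), (314, 667, -162, 211), (318, 667, -160, 214), (322, 668, -159, 216), (326, 668, -158, 219), (330, 657, -146, 236), (334, 657, -145, 238), (338, 625, -119, 279), (342, 624, -118, 281), (346, 624, -116, 284), (350, 624, -115, 285), (354, 624, -115, 286), (358, 624, -114, 288), (362, 624, -114, 288), (366, 624, -113, 290), (370, 624, -112, 291), (374, 625, -112, 292)]
```

View pics/w10c.png

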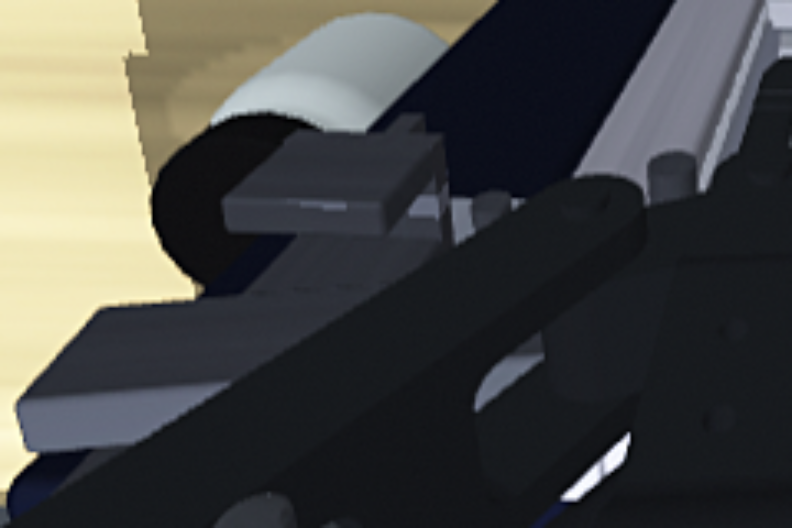

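```bash
for i in 1 2 3; do python3 -m pendant '[[[0.06,-0.01,0],[0,0,0.13],255],[[0,0,0],[0,0,0],255]]' 25 >/dev/null; python3 feel.py|cut -c1-150; done
```

```text
t 9.97 p [ 0.6347 -0.0668  0.2282] xyaw 91.9 zax [-0.009 -0.003 -1.   ] F [-3.41  1.15 -2.89] M [ 0.01  0.6  -0.25] w 0.198 j [ 0.6   0.49 -0.79  1.41
t 10.22 p [ 0.6352 -0.0669  0.2282] xyaw 92.1 zax [-0.009 -0.003 -1.   ] F [-3.8   1.23 -2.74] M [ 0.03  0.65 -0.24] w 0.197 j [ 0.6   0.49 -0.79  1.4
t 10.47 p [ 0.6357 -0.0669  0.2282] xyaw 92.2 zax [-0.009 -0.003 -1.   ] F [-5.28  0.56 -2.84] M [ 0.05  0.85 -0.28] w 0.203 j [ 0.6   0.5  -0.79  1.4
```

```bash
python3 -m pendant '[[[0,0,0],[0,0,0],255]]' >/dev/null; python3 feel.py|cut -c1-110; python3 -m pendant '[[[0.04,0,0],[0,0,0.1],255],[[0,0,0],[0,0,0],255]]' >/dev/null; python3 feel.py|cut -c1-110
```

```text
t 10.6 p [ 0.6356 -0.067   0.2282] xyaw 92.2 zax [-0.01  -0.003 -1.   ] F [-4.82 -0.08 -2.1 ] M [ 0.13  0.89 -
t 10.85 p [ 0.6357 -0.0669  0.2282] xyaw 92.3 zax [-0.011 -0.003 -1.   ] F [-5.    0.59 -2.43] M [ 0.11  0.83
```

```bash
python3 -m pendant '[[[-0.11,0.01,0],[0,0,-0.2],255],[[0,0,0],[0,0,0],255]]' >/dev/null; python3 feel.py|cut -c1-110; python3 -m pendant '[[[0,0,-0.2],[0,0,0],255],[[0,0,-0.2],[0,0,0],255],[[0,0,0],[0,0,0],255]]' >/dev/null; python3 feel.py|cut -c1-110
```

```text
t 11.1 p [ 0.6351 -0.0668  0.2284] xyaw 92.1 zax [-0.009 -0.003 -1.   ] F [-3.42  0.76 -2.84] M [ 0.08  0.73 -
t 11.47 p [ 0.6353 -0.0672  0.225 ] xyaw 92.1 zax [-0.008 -0.004 -1.   ] F [-4.41  0.12 -0.92] M [ 0.16  0.74
```

```bash
python3 -m pendant '[[[-0.08,0.02,0],[0,0,0],255],[[0,0,0],[0,0,0],255]]' >/dev/null; python3 feel.py|cut -c1-110; python3 -m pendant '[[[0,0,-0.2],[0,0,0],255],[[0,0,0],[0,0,0],255]]' >/dev/null; python3 feel.py|cut -c1-110
```

```text
t 11.72 p [ 0.6348 -0.0671  0.2251] xyaw 92.1 zax [-0.007 -0.004 -1.   ] F [-3.74 -0.35  0.29] M [ 0.11  0.78 
t 11.97 p [ 0.6348 -0.0673  0.2233] xyaw 92.1 zax [-0.007 -0.004 -1.   ] F [-3.88 -0.44  0.06] M [ 0.16  0.72
```

```bash
for i in 1 2; do python3 -m pendant '[[[0,0,-0.12],[0,0,0],255],[[0,0,0],[0,0,0],255]]' >/dev/null; python3 feel.py|cut -c1-110; done
python3 - <<'E'
from wk import *
c,P=wc('w11')
cv2.imwrite('pics/w11c.png',cv2.resize(c['pixels'][240:400,0:240,::-1],None,fx=3.3,fy=3.3))
for u in (60,80,100):
  print(u,[(v,*(P[v,u]*1000).round(0).astype(int).tolist()) for v in range(306,358,4)])
E
```

```text
t 12.22 p [ 0.6349 -0.0674  0.222 ] xyaw 92.0 zax [-0.007 -0.004 -1.   ] F [-3.45 -1.22  1.  ] M [ 0.04  0.73 
t 12.47 p [ 0.6348 -0.0675  0.2206] xyaw 92.0 zax [-0.007 -0.004 -1.   ] F [-1.81 -0.4  -0.79] M [-0.04  0.61 
60 [(306, 651, -169, 222), (310, 652, -168, 223), (314, 655, -169, 222), (318, 658, -170, 221), (322, 659, -169, 223), (326, 658, -167, 226), (330, 658, -165, 229), (334, 659, -164, 231), (338, 658, -162, 234), (342, 659, -160, 236), (346, 660, -160, 236), (350, 662, -161, 236), (354, 664, -161, 236)]
80 [(306, 651, -160, 221), (310, 652, -159, 223), (314, 655, -160, 222), (318, 658, -161, 221), (322, 658, -160, 223), (326, 657, -157, 227), (330, 658, -156, 229), (334, 657, -154, 232), (338, 658, -153, 234), (342, 658, -152, 236), (346, 660, -152, 237), (350, 625, -122, 277), (354, 625, -121, 278)]
100 [(306, 650, -150, 221), (310, 652, -150, 223), (314, 653, -149, 224), (318, 656, -150, 223), (322, 658, -151, 223), (326, 658, -149, 226), (330, 657, -147, 230), (334, 658, -146, 231), (338, 625, -119, 272), (342, 625, -118, 274), (346, 625, -118, 275), (350, 624, -116, 277), (354, 625, -116, 278)]
```

View pics/w11c.png

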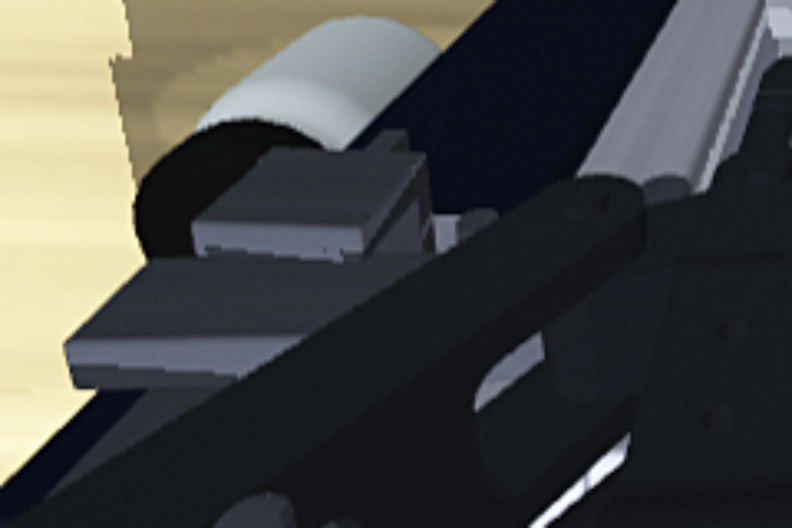

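```bash
for i in 1 2 3; do python3 -m pendant '[[[0,0,-0.12],[0,0,0],255],[[0,0,0],[0,0,0],255]]' >/dev/null; python3 feel.py|cut -c1-110; done
```

```text
t 12.78 p [ 0.6348 -0.0676  0.2193] xyaw 92.0 zax [-0.007 -0.004 -1.   ] F [-3.01 -1.22 -1.05] M [ 0.03  0.63 
t 13.03 p [ 0.6348 -0.0676  0.218 ] xyaw 92.0 zax [-0.007 -0.004 -1.   ] F [-4.4  -2.02  0.29] M [ 0.02  0.62 
t 13.28 p [ 0.6348 -0.0676  0.2167] xyaw 92.0 zax [-0.007 -0.004 -1.   ] F [-2.78 -1.21  0.12] M [ 0.04  0.63
```

```bash
python3 -m pendant '[[[0,0.05,-0.1],[0,0,0],255],[[0,0,0],[0,0,0],255]]' >/dev/null; python3 feel.py|cut -c1-110; for i in 1 2; do python3 -m pendant '[[[-0.06,0,0],[0,0,0],255],[[0,0,0],[0,0,0],255]]' >/dev/null; python3 feel.py|cut -c1-110; done
```

```text
t 13.53 p [ 0.6348 -0.0676  0.2158] xyaw 92.0 zax [-0.007 -0.005 -1.   ] F [-3.05 -0.05  0.31] M [ 0.01  0.64 
t 13.78 p [ 0.6343 -0.0675  0.2158] xyaw 92.0 zax [-0.007 -0.005 -1.   ] F [-2.64 -2.1   0.42] M [-0.15  0.68 
t 14.03 p [ 0.6339 -0.0674  0.2158] xyaw 92.0 zax [-0.006 -0.005 -1.   ] F [-1.92 -1.03 -0.25] M [-0.14  0.55
```

```bash
python3 -m pendant '[[[-0.05,0,0],[0,0,0],255],[[0,0,0],[0,0,0],255]]' >/dev/null; python3 feel.py|cut -c1-110; python3 -m pendant '[[[0,0,0],[0,0,0],185],[[0,0,0],[0,0,0],170],[[0,0,0],[0,0,0],130],[[0,0,0],[0,0,0],120],[[0,0,0],[0,0,0],120]]' >/dev/null; python3 feel.py; python3 bar.py w12; python3 -c "
import cv2
cv2.imwrite('pics/w12c.png',cv2.resize(cv2.imread('pics/w12.png')[220:400,0:300],None,fx=2.6,fy=2.6))"
```

```text
t 14.28 p [ 0.6338 -0.0674  0.2158] xyaw 92.0 zax [-0.005 -0.004 -1.   ] F [-2.01 -1.14 -0.87] M [-0.15  0.27 
t 14.9 p [ 0.6343 -0.0661  0.2164] xyaw 92.1 zax [-0.003 -0.003 -1.   ] F [ 0.03 -0.09  0.76] M [ 0.04 -0.02  0.  ] w 0.528 j [ 0.6   0.5  -0.79  1.43  0.36  1.36  1.41]
-0.12 -0.1 897 [0.2206 0.2263 0.2272 0.2311] [-0.1054  0.0198 -0.0096]
-0.1 -0.08 914 [0.2063 0.2234 0.2266 0.2273] [-0.0928  0.0183 -0.0067]
-0.08 -0.06 16 [0.2052 0.2101 0.2141 0.2184] [-0.0798  0.0145  0.0065]
0.03 0.05 0  
0.05 0.065 0  
0.065 0.085 88 [0.2267 0.2293 0.2316 0.2337] [ 0.0718  0.0311 -0.0132]
0.085 0.1 78 [0.21   0.2141 0.2176 0.2198] [0.0902 0.0238 0.002 ]
```

View pics/w12.png

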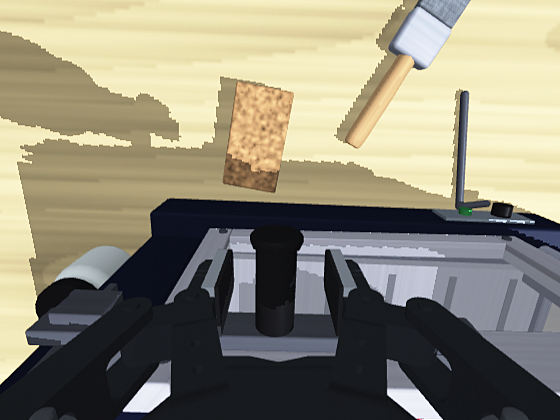

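```bash
python3 -m pendant '[[[0,0,1.5],[0,0,0],120],[[0,0,3],[0,0,0],120],[[0,0,3],[0,0,0],120],[[-5,0,3],[0,0,0],120],[[-6,0,0],[0,0,0],120],[[-6,0,0],[0,0,0],120],[[-3,0,0],[0,0,0],120],[[0,0,0],[0,0,0],120]]' ; python3 feel.py; python3 -c "
from h import *
c=snap('top','t13');P=cloud(c)
snap('scene','s13')
im=cv2.imread('pics/t13.png');cv2.imwrite('pics/t13c.png',cv2.resize(im[150:290,190:390],None,fx=4,fy=4))
im=cv2.imread('pics/s13.png');cv2.imwrite('pics/s13c.png',cv2.resize(im[120:270,180:360],None,fx=4,fy=4))"
```

```text
clock: 15.95
position: [0.4304, -0.0643, 0.3302]
ee_rot: [0.694, 0.72, -0.001, 0.002]
ft_force: [0.4, 0.4, 0.2]
grip_width: 0.528
t 15.95 p [ 0.4304 -0.0643  0.3302] xyaw 92.2 zax [ 0.002 -0.005 -1.   ] F [0.41 0.44 0.17] M [-0.05 -0.04  0.06] w 0.528 j [ 0.97 -0.12 -0.83  1.75 -0.09  1.47  1.76]
```

View pics/t13c.png

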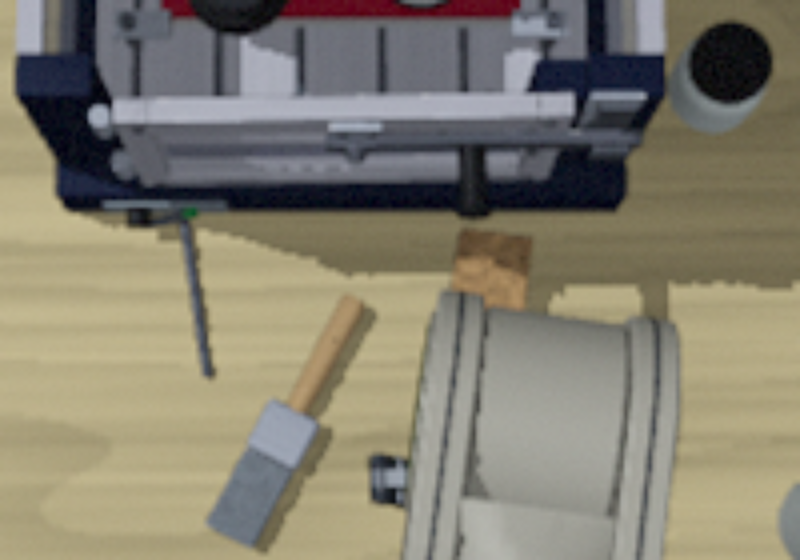

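View pics/s13c.png

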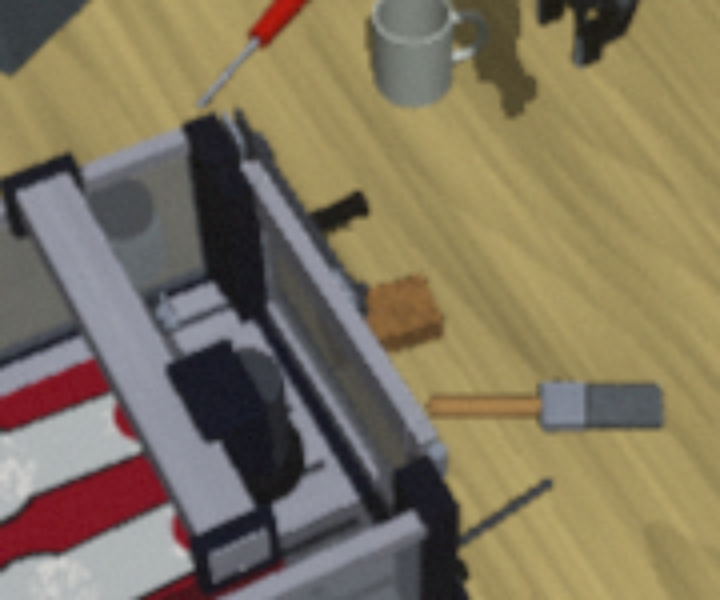

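```bash
python3 -m pendant '[[[0,0,0],[0,0,0],120],[[0,0,0],[0,0,0],120],[[0,0,0],[0,0,0],120],[[0,0,0],[0,0,0],120],[[0,0,0],[0,0,0],120],[[0,0,0],[0,0,0],120],[[0,0,0],[0,0,0],120],[[0,0,0],[0,0,0],120]]' >/dev/null
python3 - <<'E'
from h import *
snap('top','t14')
for f in ('t13','t14'):
    c=dict(np.load(f'pics/{f}.npz')); P=cloud(c); z=P[...,2]; V,U=np.mgrid[:420,:560]
    k=(abs(z-.24)<.006)&(V>172)&(V<181)&(U>220)&(U<330); p=P[k]
    v=cv2.fitLine(p[:,:2].astype(np.float32),cv2.DIST_HUBER,0,.001,.001).ravel(); print(f,'gate angle',np.arctan2(v[0],v[1])if v[1]>0 else np.arctan2(-v[0],-v[1]),k.sum())
    for u0,u1 in((285,300),(312,330),(338,350)):
        k=(abs(z-.227)<.012)&(V>183)&(V<189)&(U>=u0)&(U<u1); print(u0,k.sum(),np.median(P[k],0).round(4))
E
```

```text
t13 gate angle -0.00886424 684
285 59 [ 0.656  -0.0274  0.2251]
312 57 [ 0.6567 -0.1017  0.2252]
338 54 [ 0.6555 -0.1583  0.2236]
t14 gate angle -0.008433417 684
285 58 [ 0.656  -0.0274  0.2267]
312 58 [ 0.6566 -0.0999  0.2254]
338 54 [ 0.6552 -0.1585  0.2236]
```

The two top views, one second apart, show the gate steady at about -0.009 rad. The bar is level in the slot, and the robot is well clear of everything.

```bash
python3 -c "
from workcell import manip
print(manip.hand_in())"
```

```text
the job is handed in; nothing more can be done
None
```

The gate is shut and latched, and I handed the job in at about 17 s; the hand-in gives no verdict.

**What I did**
- I gripped the latch knob from above with 20–25 N, lifted the bar to about 0.15 rad, and swung the gate shut along its arc.
- I felt the back plate at TCP x ≈ 0.636. The tool force rose from 3.8 to about 5 N there, including the seal's push, and this agreed with the catch position seen in the wrist camera.
- I backed off, lowered the bar into the slot, eased it onto the striker, let go and withdrew.

**Last checks**
- **Gate:** the top view puts it at about -0.009 rad, unchanged over one second with the robot clear.
- **Bar:** it lies level (top at about 0.226 m) in the slot behind the striker.
- **Loose objects:** in the last pictures none looked moved. I judged this by eye and did not measure it.
- **Catch force:** I could not read this directly. Both the bar leaning on the striker and staying under 10 N are inferred from the geometry and the tool force, whose sideways part stayed near 5 N or less in the readings.

The real slot stood roughly 8 mm deeper than nominal, within the stated 11 mm, so the gate rests slightly past its nominal shut position.

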